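# Feed the matching clamp bar down the tipping tray

### The job

Find the clamp bar that is just as long as the control unit on the blue mat. Slide it along its lane, without lifting it, until all of it lies in the level tipping tray; then push the tray's yellow lip down to its stop so that the bar slides to that end, and leave the tray tipped. Leave the other two bars and the control units where they are.

Things in the scene. Friction and masses are not known exactly. Their poses are not given: they have to be found in the camera images.
- job_centre (a point): centre of the top of the blue job mat (190 x 150 mm, 4 mm thick, on the table at the robot's right). The control unit lying on this mat is the one being worked on; its origin is within 30 mm of this point. The other two units are parked on the black rubber mat at the robot's left.
- station: fixed steel station carrying a black lane deck (left, +y) and the tipping tray (right, -y). Origin on the table; x away from the robot, y left (yaw up to 0.22). Deck: top 85 mm up, y 0 to 215, x -100 to 100 mm. Lanes along y at x = -60, 0, 60 mm, 40 mm wide, between ribs 20 mm wide, 8 mm high; both lane ends are open, so a bar pushed on its outer (+y) end slides along its lane into the tray.
- tray_floor (a point): centre of the tray's white floor, top face, 82 mm up when level (deck is 3 mm higher). x to the yellow lip (away from robot), y to the lane deck, z up from floor. Floor: x +-125 mm to end walls 17 mm high; y from the 25 mm high side wall at -83.5 to the open edge at +88.5 mm (no wall; 3 mm gap, then the deck). Hinge axis along y, 12 mm under this point, is at station x 0, z 70 mm.
- tray_lip (a point): centre of the top of the yellow lip, a flange 40 mm (x) by 165 mm (y) outside the tray's far end, 150 mm from the tray's middle, 83 mm over the table when level. It swings about the hinge axis, 13 mm lower than it and 150 mm nearer the robot: down about 62 mm in all to the stop, and some 8 mm towards the robot. As it tips, the end wall (17 mm over the lip) leans over the lip's inner 7 mm.
- tray_tilt (a joint): tilt of the tray: 0 = level (starts at 0 to 0.02), grows as the yellow lip goes down, stop at 0.42 rad. A stiff friction hinge: it needs about 3 to 4 N on the lip, stays where it is left and does not tip under a bar's weight. Bars lie still on the level floor and begin to slide broadside down the slick floor at about 0.2 to 0.3 rad.
- bar_short: the short clamp bar: flat aluminium bar 90 mm long (own y) x 28 mm wide (own x) x 22 mm high, about 144 g, slick on deck and tray; origin at the centre of its underside, z up. The bars look alike but for their length (90, 115, 140 mm) and lie in mixed order, one in each lane of the deck, long side along the lane.
- bar_medium: the medium clamp bar: flat aluminium bar 115 mm long (own y) x 28 mm wide (own x) x 22 mm high, about 184 g, slick on deck and tray; origin at the centre of its underside, z up. The bars look alike but for their length (90, 115, 140 mm) and lie in mixed order, one in each lane of the deck, long side along the lane.
- bar_long: the long clamp bar: flat aluminium bar 140 mm long (own y) x 28 mm wide (own x) x 22 mm high, about 224 g, slick on deck and tray; origin at the centre of its underside, z up. The bars look alike but for their length (90, 115, 140 mm) and lie in mixed order, one in each lane of the deck, long side along the lane.
- unit_short: open control unit that takes the short bar: aluminium housing with a green circuit board on top, 90 mm long (own x) x 62 mm wide (own y; steel screw ears stick out 12 mm more on the long sides), 30 mm high with parts up to 37 mm; the housing is exactly as long as its bar. Origin at the centre of its underside.
- unit_medium: open control unit that takes the medium bar: aluminium housing with a green circuit board on top, 115 mm long (own x) x 62 mm wide (own y; steel screw ears stick out 12 mm more on the long sides), 30 mm high with parts up to 37 mm; the housing is exactly as long as its bar. Origin at the centre of its underside.
- unit_long: open control unit that takes the long bar: aluminium housing with a green circuit board on top, 140 mm long (own x) x 62 mm wide (own y; steel screw ears stick out 12 mm more on the long sides), 30 mm high with parts up to 37 mm; the housing is exactly as long as its bar. Origin at the centre of its underside.
There are look-alikes about, which are no part of the job. What is shaped like the bar_medium but brown or turquoise is not meant.

How it is judged:
On the way:
1. the bar as long as the unit on the job mat lies wholly on the floor of the still level tray (tilt under 0.08 rad) (((horizontal distance between unit_short and job_centre below 0.06 m and x of bar_short in the frame of tray_floor between -0.125 and 0.125 m and y of bar_short in the frame of tray_floor between -0.09 and 0.0425 m and z of bar_short in the frame of tray_floor between -0.006 and 0.012 m and angle between bar_short's own z axis and vertical below 0.6 rad and value of joint tray_tilt below 0.08 rad) or (horizontal distance between unit_medium and job_centre below 0.06 m and x of bar_medium in the frame of tray_floor between -0.125 and 0.125 m and y of bar_medium in the frame of tray_floor between -0.09 and 0.03 m and z of bar_medium in the frame of tray_floor between -0.006 and 0.012 m and angle between bar_medium's own z axis and vertical below 0.6 rad and value of joint tray_tilt below 0.08 rad) or (horizontal distance between unit_long and job_centre below 0.06 m and x of bar_long in the frame of tray_floor between -0.125 and 0.125 m and y of bar_long in the frame of tray_floor between -0.09 and 0.0175 m and z of bar_long in the frame of tray_floor between -0.006 and 0.012 m and angle between bar_long's own z axis and vertical below 0.6 rad and value of joint tray_tilt below 0.08 rad))), for 0.2 s.
At the end, for the whole second after the job is handed in: The bar as long as the unit on the blue mat lies at rest wholly in the tray, its centre over 95 mm from the tray's middle towards the lip (111 mm when against the end wall); the tray is tipped over 0.35 rad; the other two bars are within 25 mm of their starts (((horizontal distance between unit_short and job_centre below 0.06 m and x of bar_short in the frame of tray_floor between -0.125 and 0.125 m and y of bar_short in the frame of tray_floor between -0.09 and 0.0425 m and z of bar_short in the frame of tray_floor between -0.006 and 0.012 m and angle between bar_short's own z axis and vertical below 0.6 rad and x of bar_short in the frame of tray_floor above 0.095 m and value of joint tray_tilt above 0.35 rad and linear speed of bar_short below 0.03 m/s and distance of each of bar_medium, bar_long from where it was at the start of the episode below 0.025 m) or (horizontal distance between unit_medium and job_centre below 0.06 m and x of bar_medium in the frame of tray_floor between -0.125 and 0.125 m and y of bar_medium in the frame of tray_floor between -0.09 and 0.03 m and z of bar_medium in the frame of tray_floor between -0.006 and 0.012 m and angle between bar_medium's own z axis and vertical below 0.6 rad and x of bar_medium in the frame of tray_floor above 0.095 m and value of joint tray_tilt above 0.35 rad and linear speed of bar_medium below 0.03 m/s and distance of each of bar_short, bar_long from where it was at the start of the episode below 0.025 m) or (horizontal distance between unit_long and job_centre below 0.06 m and x of bar_long in the frame of tray_floor between -0.125 and 0.125 m and y of bar_long in the frame of tray_floor between -0.09 and 0.0175 m and z of bar_long in the frame of tray_floor between -0.006 and 0.012 m and angle between bar_long's own z axis and vertical below 0.6 rad and x of bar_long in the frame of tray_floor above 0.095 m and value of joint tray_tilt above 0.35 rad and linear speed of bar_long below 0.03 m/s and distance of each of bar_short, bar_medium from where it was at the start of the episode below 0.025 m))); the robot touches nothing.
It fails at once if a clamp bar is lifted: any bar rises more than 35 mm above the deck (height (world z) of any of bar_short, bar_medium, bar_long above 0.12 m).
It fails at once if a bar that does not belong to the unit on the job mat is moved by more than 25 mm ((horizontal distance between unit_short and job_centre below 0.06 m and distance of any of bar_medium, bar_long from where it was at the start of the episode above 0.025 m) or (horizontal distance between unit_medium and job_centre below 0.06 m and distance of any of bar_short, bar_long from where it was at the start of the episode above 0.025 m) or (horizontal distance between unit_long and job_centre below 0.06 m and distance of any of bar_short, bar_medium from where it was at the start of the episode above 0.025 m)).
It fails at once if a control unit is moved by more than 20 mm (distance of any of unit_short, unit_medium, unit_long from where it was at the start of the episode above 0.02 m).
It also fails if it takes over 48 s, if anything falls off the work surface, if the arm or the gripper's body presses on something with over 40 N, if the wrist force passes 120 N, or if a joint passes its speed limit or range.

### The arm

A 6-joint arm with a two-finger parallel gripper is mounted at the origin on the work surface. World frame = base frame: x ahead of the robot, y to its left, z up, the work surface at z = 0. Lengths are in m, angles in rad, forces in N, time in s.
With the tool pointing down it reaches from about 0.375 to 0.975 m from the base axis. Payload 3.8 kg.
Tool frame: the origin (TCP) lies at the very end of the fingers, on their centre line; the grasp point (between the pads) lies 19 mm behind it; y points along the fingers, z is the direction in which the jaws open and shut, and the axes are right-handed (so a half turn about y gives the same grasp; the last joint's range is limited). The gripper opens to 88 mm and grips with 3 to 60 N. Pads are 18 mm wide; open, the fingers measure 123 mm over their backs; the gripper's body (75 mm by 187 mm) begins 45 mm behind the grasp point.
Start: joints at [1.255, 0.264, 1.604, -0, 1.274, -0.037], TCP at [0.186, 0.649, 0.239] pointing down, gripper open.
Joint ranges: [-2.63, 2.63], [-0.94, 2.18], [0.31, 2.57], [-1.31, 4.45], [0, 2.66], [-2.55, 2.55]. Speed limits (rad/s): [2.57, 2.57, 3.14, 3.14, 3.14, 3.14].

### API

Orientations are given as a 3x3 rotation matrix whose columns are the frame's x, y, z axes.
In Python, from plant import manip, imaging gives the robot as it stands.
- The arm moves only by the tool play_rows, never from a script. Its argument "steps" is text: rows parted by semicolons, each of 7 numbers parted by spaces: the shift along the tool's x, y, z normalised to -1 to 1, where 1 is 40 mm, then the turn, a rotation vector about the tool's x, y, z normalised to -1 to 1, where 1 is 0.12 rad, then the gripper command: -1 is fully open, 1 is shut, values between are in proportion. In form: dx dy dz rx ry rz grip; .... A call has 1 to 8 rows; each row shifts and turns the pose as measured when the row begins, along the tool's axes as they then stand; what a row does not reach is not made up. A row lasts 1/12 s, in which the tool goes at most 41.7 mm and 7.16 degrees, less where a joint would pass 70% of its speed; a pose out of reach is approached as far as the arm can. A call with a number of a shift or a turn outside -1 to 1 is refused whole. A call with a gripper value outside its range is refused whole. The fingers move at their own pace and stop on an object; the grip force is fixed at half the most. Time passes only in rows, so rows that do not move let the fingers close. It gives the time, the measured TCP pose, the force and the opening at its end, in the units of the state.
- manip.state(): the state, without advancing time (a new reading comes with each control period).
- imaging.snapshot(name): name is "scene" or "top"; returns (picture, depth): 384x512x3 uint8, blue, green, red; 384x512 float32, m along the optical axis (not along the pixel's ray), 0 where there is no reading.
- imaging.camera_model(name): a dict with "fx", "fy", "cx", "cy" (pixels), "k1" (the pictures are not rectified: a ray, as slopes to the right and down, at radius r is drawn at 1 + k1 r^2 times it, then the intrinsics apply), "rvec" (rotation vector, rad) and "tvec" (3), from world to camera coordinates, as OpenCV has them. Camera axes: x right, y down, z forward; pixel columns grow to the right and rows downward; lengths in m; the calibration is good to about 2 mm. A picture is of the moment at which its call begins. camera_model takes no time and is no camera call.
- manip.hand_in(): hands the job in, once; it reports no verdict.
The state is a dict: "t": time; "joints": joint angles; "qd": joint speeds; "joint_torque": joint torques, N m; "tool_pos": TCP position; "orientation": TCP orientation; "wrist_force": force on the tool from outside, world axes, zero at the start; "wrist_torque": the same for the moment, N m; "gripper_width": opening from 0.0 (shut) to 1.0 (fully open).
Only numpy, scipy, OpenCV 4.12 (cv2) and the standard library are available. Lean on these libraries where they do the work, as an engineer would, in place of code of your own. Each camera call takes 0.05 s, during which the arm holds its last target.

## Working session

There is one attempt and no reset: what is moved stays moved. The work goes in short steps, Python scripts to look and compute and a tool call to move; the robot and the scene stay as the last step left them, time stands still between calls to the robot, and variables do not carry over. Pictures are saved under pics/ and viewed, and the job is handed in when it is done.

Besides the shell and the picture viewer there is one more tool, called in YAML: its name, and indented under it one key for each argument. play_rows: Moves the arm, as the interface text tells. Scaled input: -1 to 1 covers 40 mm each way for a shift and 0.12 rad each way for a turn. Its arguments: {"type":"object","properties":{"steps":{"type":"string"}},"required":["steps"]}

```bash
ls; mkdir -p pics; cat > h.py <<'E'
import numpy as np, cv2
from plant import manip, imaging
def cam(n):
    m=imaging.camera_model(n); R,_=cv2.Rodrigues(np.array(m["rvec"],float)); return m,R,np.array(m["tvec"],float).ravel()
def ray(n,u,v):
    m,R,t=cam(n); xd=(u-m["cx"])/m["fx"]; yd=(v-m["cy"])/m["fy"]
    rd=np.hypot(xd,yd); r=rd
    for _ in range(20): r=rd/(1+m["k1"]*r*r)
    s=r/rd if rd>0 else 1
    return -R.T@t, R.T@np.array([xd*s,yd*s,1.0])
def onplane(n,u,v,z):
    o,d=ray(n,u,v); return o+d*(z-o[2])/d[2]
def bydepth(n,u,v,D):
    o,d=ray(n,u,v); return o+d*D[int(v),int(u)]
def proj(n,p):
    m,R,t=cam(n); c=R@np.array(p,float)+t; x,y=c[0]/c[2],c[1]/c[2]; f=1+m["k1"]*(x*x+y*y)
    return m["fx"]*x*f+m["cx"], m["fy"]*y*f+m["cy"]
E
python3 - <<'E'
from h import *
for n in("scene","top"):
    p,d=imaging.snapshot(n); cv2.imwrite(f"pics/{n}0.png",p); np.save(f"{n}0.npy",d)
    m=imaging.camera_model(n); _,R,t=cam(n); print(n,m["fx"],m["k1"],-R.T@t,R[2])
s=manip.state(); print(s["t"],s["tool_pos"],s["orientation"],s["gripper_width"],s["wrist_force"])
E
```

```text
pics
scene 388.3968500190923 -0.1252522674840074 [ 1.44797865 -0.03611058  0.88824642] [-0.74661089  0.08758798 -0.65946988]
top 433.251174867396 -0.032731616412938924 [0.30858906 0.06407938 1.39899259] [ 0.173201    0.02188814 -0.98464325]
0.1 [0.18558472 0.64831972 0.23752907] [[ 9.61386591e-01 -5.91978662e-04  2.75200786e-01]
 [-2.75201419e-01 -1.91593093e-03  9.61384683e-01]
 [-4.18535212e-05 -9.99997989e-01 -2.00486367e-03]] 1.000792883697684 [-0.44166052 -0.45619577  0.16174936]
```

View pics/scene0.png

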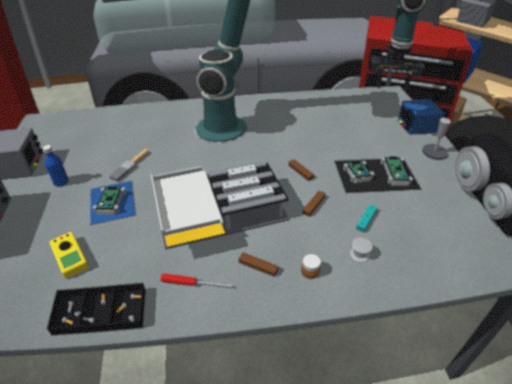

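View pics/top0.png

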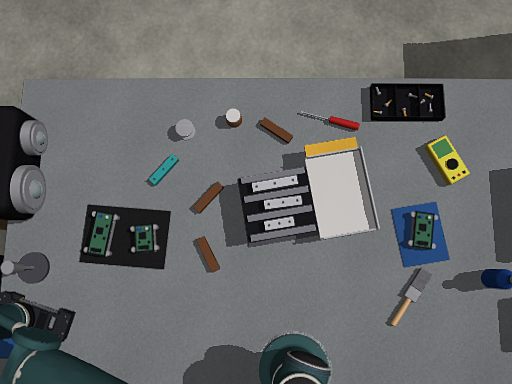

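The top view shows bars in the lanes at about (275,183), (283,202) and (280,224), the tray at (337,190) with the lip at (332,147), and the job unit at (424,230). Next I'll measure the lengths and the station pose.

```bash
python3 - <<'E'
from h import *
p=cv2.imread("pics/top0.png"); d=np.load("top0.npy")
a=cv2.resize(p[125:260,220:400],None,fx=4,fy=4,interpolation=cv2.INTER_CUBIC); cv2.imwrite("pics/crop1.png",a)
b=cv2.resize(p[195:275,385:455],None,fx=6,fy=6,interpolation=cv2.INTER_CUBIC)
c=cv2.resize(p[200:275,75:175],None,fx=5,fy=5,interpolation=cv2.INTER_CUBIC)
H=max(b.shape[0],c.shape[0]);o=np.zeros((H,420+500,3),np.uint8);o[:b.shape[0],:420]=b;o[:c.shape[0],420:]=c
cv2.imwrite("pics/crop2.png",cv2.resize(o,None,fx=.85,fy=.85))
hsv=cv2.cvtColor(p,cv2.COLOR_BGR2HSV)
def rects(name,mask,roi,z,minA):
    x0,y0,x1,y1=roi; M=np.zeros_like(mask); M[y0:y1,x0:x1]=mask[y0:y1,x0:x1]
    cs,_=cv2.findContours(M,cv2.RETR_EXTERNAL,cv2.CHAIN_APPROX_NONE)
    for k in cs:
        if cv2.contourArea(k)<minA: continue
        q=np.array([onplane("top",u,v,z)[:2] for u,v in k[:,0]],np.float32)*1000
        r=cv2.minAreaRect(q); bx=cv2.boxPoints(r)
        print(name,np.round(r[0],1),np.round(r[1],1),round(r[2],1),"px",k[:,0].mean(0).round(), np.round(bx).tolist())
br=((hsv[...,2]>150)&(hsv[...,1]<40)).astype(np.uint8)*255
rects("bar",br,(235,165,305,235),.107,60)
rects("floor",br,(300,140,385,245),.082,500)
ye=cv2.inRange(hsv,(15,120,120),(35,255,255)); rects("lip",ye,(295,130,370,165),.083,60)
gr=cv2.inRange(hsv,(40,60,30),(90,255,255)); rects("unitJ",gr,(390,200,450,270),.030,60); rects("unitP",gr,(80,205,170,270),.032,60)
bl=cv2.inRange(hsv,(100,120,60),(125,255,255)); rects("mat",bl,(385,195,455,275),.004,300)
for u,v in((336,190),(332,147),(270,195),(283,202),(275,184),(280,224),(424,230)): print(u,v,bydepth("top",u,v,d).round(4))
E
```

```text
bar [439.3  46.1] [26.  87.6] 10.3 px [279. 223.] [[419.0, 87.0], [434.0, 1.0], [460.0, 5.0], [444.0, 92.0]]
bar [503.4  35.3] [ 26.2 112.5] 8.1 px [283. 202.] [[483.0, 89.0], [498.0, -22.0], [524.0, -19.0], [508.0, 93.0]]
bar [561.4  60.5] [ 26.  137.7] 10.9 px [274. 183.] [[536.0, 126.0], [562.0, -10.0], [587.0, -5.0], [561.0, 131.0]]
floor [ 533.7 -139.6] [253.2 168.7] 10.7 px [338. 197.] [[394.0, -80.0], [425.0, -246.0], [674.0, -199.0], [642.0, -33.0]]
lip [ 685.6 -115.8] [ 36.1 164.7] 10.6 px [330. 146.] [[653.0, -38.0], [683.0, -200.0], [718.0, -193.0], [688.0, -31.0]]
unitJ [ 430.5 -410.1] [ 53.7 106.7] 82.5 px [423. 230.] [[374.0, -430.0], [480.0, -444.0], [487.0, -390.0], [381.0, -377.0]]
unitP [397.7 473.9] [82.  54.2] 5.8 px [143. 238.] [[354.0, 497.0], [360.0, 443.0], [441.0, 451.0], [436.0, 505.0]]
unitP [410.6 615.4] [ 52.  131.5] 81.0 px [100. 233.] [[342.0, 600.0], [471.0, 580.0], [480.0, 631.0], [350.0, 651.0]]
mat [ 419.1 -406.8] [187.8 149. ] 10.1 px [420. 234.] [[314.0, -350.0], [340.0, -497.0], [525.0, -464.0], [499.0, -317.0]]
336 190 [ 0.5453 -0.1295  0.0839]
332 147 [ 0.6829 -0.12    0.0808]
270 195 [0.5268 0.0734 0.093 ]
283 202 [0.5031 0.034  0.1086]
275 184 [0.5588 0.0584 0.105 ]
280 224 [0.4372 0.0427 0.1036]
424 230 [ 0.4283 -0.4104  0.0352]
```

View pics/crop1.png

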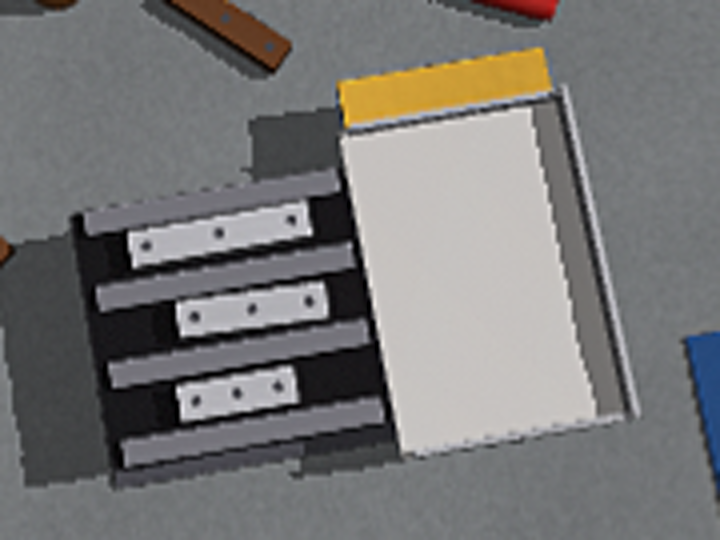

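View pics/crop2.png

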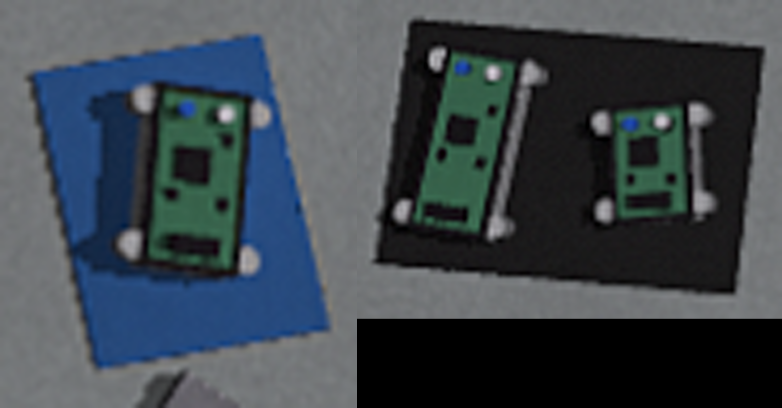

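Board lengths are 107 mm (job), 82 mm and 131.5 mm, each about 8 mm shorter than its housing. So the job unit is the medium one, and the middle lane holds the medium bar (112.5 mm measured at (283,202)). Station yaw is about 10.6°, and its origin is about (521,-54) mm.

```bash
cat >> h.py <<'E'
from scipy.spatial.transform import Rotation as Ro
PSI=np.deg2rad(10.6); XH=np.array([np.cos(PSI),np.sin(PSI),0]); YH=np.array([-np.sin(PSI),np.cos(PSI),0])
O=np.array([.5213,-.0535,0])
RT=np.column_stack([-YH,[0,0,-1],XH])   # x = y cross z
def W(x,y,z): return O+XH*x+YH*y+np.array([0,0,z])
def plan(P,n=8,R=RT,step=.038,g=1):
    s=manip.state(); p=np.array(s["tool_pos"]); Q=np.array(s["orientation"])
    print("st",s["t"],p.round(4),"F",np.round(s["wrist_force"],1),s["gripper_width"])
    print("local",np.round([(p-O)@XH*1e3,(p-O)@YH*1e3,p[2]*1e3],1)); rows=[]
    for i in range(n):
        d=P-p; L=np.linalg.norm(d); dd=d*min(1,step/L) if L>0 else d
        rv=Ro.from_matrix(Q.T@R).as_rotvec(); a=np.linalg.norm(rv); rr=rv*min(1,.115/a) if a>0 else rv
        t=np.round(Q.T@dd/.04,2); w=np.round(rr/.12,2)
        rows.append(" ".join(f"{v:g}" for v in [*t,*w,g])); p=p+Q@t*.04; Q=Q@Ro.from_rotvec(w*.12).as_matrix()
        if L<step and a<.115: break
    print("; ".join(rows)); print("left",(P-p).round(4))
E
python3 - <<'E'
from h import *
print(np.linalg.det(RT)); plan(W(-1,190,.2))
E
```

```text
1.0
st 0.1 [0.1856 0.6483 0.2375] F [-0.4 -0.5  0.2] 1.000792883697684
local [-200.9  751.6  237.5]
-0.43 -0 0.85 0 0.96 0 1; -0.52 -0 0.79 0 0.96 0 1; -0.61 -0 0.73 0 0.96 0 1; -0.69 -0 0.65 0 0.96 0 1; -0.76 -0 0.57 0 0.96 0 1; -0.82 -0 0.48 0 0.96 0 1; -0.87 -0 0.38 0 0.96 0 1; -0.91 -0 0.28 0 0.96 0.01 1
left [-3.554110e+01  1.855733e+02 -3.700000e-02]
```

```bash
sed -i 's/return O+XH\*x+YH\*y+/return O+XH*x*.001+YH*y*.001+/' h.py
python3 - <<'E'
from h import *
plan(W(-1,190,.2))
E
```

```text
st 0.1 [0.1856 0.6483 0.2375] F [-0.4 -0.5  0.2] 1.000792883697684
local [-200.9  751.6  237.5]
0.68 0.06 -0.66 0 0.96 0 1; 0.76 0.06 -0.57 0 0.96 0 1; 0.82 0.06 -0.48 0 0.96 0 1; 0.87 0.06 -0.39 0 0.96 0 1; 0.9 0.06 -0.28 0 0.96 0 1; 0.93 0.06 -0.18 0 0.96 0 1; 0.95 0.06 -0.07 0 0.96 0 1; 0.95 0.06 0.04 0 0.96 0.01 1
left [ 0.1468 -0.2527 -0.0187]
```

play_rows:
  steps: "0.68 0.06 -0.66 0 0.96 0 1; 0.76 0.06 -0.57 0 0.96 0 1; 0.82 0.06 -0.48 0 0.96 0 1; 0.87 0.06 -0.39 0 0.96 0 1; 0.9 0.06 -0.28 0 0.96 0 1; 0.93 0.06 -0.18 0 0.96 0 1; 0.95 0.06 -0.07 0 0.96 0 1; 0.95 0.06 0.04 0 0.96 0 1"

```text
t: 0.77
tool_pos: [0.3343, 0.3781, 0.2119]
orientation: [[0.334, -0.005, 0.942], [-0.942, -0.005, 0.334], [0.003, -1.0, -0.006]]
wrist_force: [-0.2, 0.6, -0.2]
gripper_width: 0.417
```

```bash
python3 - <<'E'
from h import *
plan(W(-1,190,.15))
E
```

```text
st 0.7667 [0.3343 0.3781 0.2119] F [-0.2  0.6 -0.2] 0.417453969833128
local [-104.4  458.7  211.9]
0.91 0.2 0.2 0.04 0.96 0.02 1; 0.88 0.2 0.3 0.01 0.34 0.01 1; 0.87 0.2 0.33 0 -0 -0 1; 0.87 0.2 0.33 0 -0 -0 1; 0.87 0.2 0.34 0 -0 -0 1; 0.87 0.2 0.33 0 -0 -0 1; 0.87 0.2 0.34 0 -0 -0 1; 0.63 0.15 0.24 0 -0 -0 1
left [ 0.0001 -0.      0.0001]
```

play_rows:
  steps: "0.91 0.2 0.2 0.04 0.96 0.02 1; 0.88 0.2 0.3 0.01 0.34 0.01 1; 0.87 0.2 0.33 0 0 0 1; 0.87 0.2 0.33 0 0 0 1; 0.87 0.2 0.34 0 0 0 1; 0.87 0.2 0.33 0 0 0 1; 0.87 0.2 0.34 0 0 0 1; 0.63 0.15 0.24 0 0 0 1"

```text
t: 1.43
tool_pos: [0.486, 0.1162, 0.1468]
orientation: [[0.17, 0.002, 0.985], [-0.985, 0.001, 0.17], [-0.001, -1.0, 0.002]]
wrist_force: [0.0, -0.3, 0.5]
gripper_width: 0.008
```

```bash
python3 - <<'E'
from h import *
plan(W(-1,190,.098))
E
```

```text
st 1.4333 [0.486  0.1162 0.1468] F [ 0.  -0.3  0.5] 0.00781682899835395
local [ -3.5 173.3 146.8]
-0.31 0.9 0.04 -0.02 -0.12 -0.01 1; -0.11 0.32 0.02 0 0 0 1
left [-0.0001 -0.0002 -0.0001]
```

play_rows:
  steps: "-0.5 0.2 0.05 -0.02 -0.12 0 1; -0.1 0.6 0 0 0 0 1; 0 0.3 0 0 0 0 1; 0 0 0 0 0 0 1"

```text
t: 1.77
tool_pos: [0.4873, 0.1311, 0.0997]
orientation: [[0.17, -0.001, 0.985], [-0.985, -0.002, 0.17], [0.001, -1.0, -0.001]]
wrist_force: [-0.7, -0.3, 0.7]
gripper_width: 0.003
```

```bash
python3 - <<'E'
from h import *
plan(W(0,190,.097))
p,d=imaging.snapshot("top"); cv2.imwrite("pics/a1.png",cv2.resize(p[125:260,220:400],None,fx=4,fy=4))
p,d=imaging.snapshot("scene"); cv2.imwrite("pics/a2.png",cv2.resize(p[130:260,130:310],None,fx=4,fy=4))
E
```

```text
st 1.7667 [0.4873 0.1311 0.0997] F [-0.7 -0.3  0.7] 0.002796378653449277
local [  0.6 187.7  99.7]
-0.06 0.07 -0.01 0.01 -0.12 0.01 1
left [-0.0002 -0.0001  0.0001]
```

View pics/a1.png

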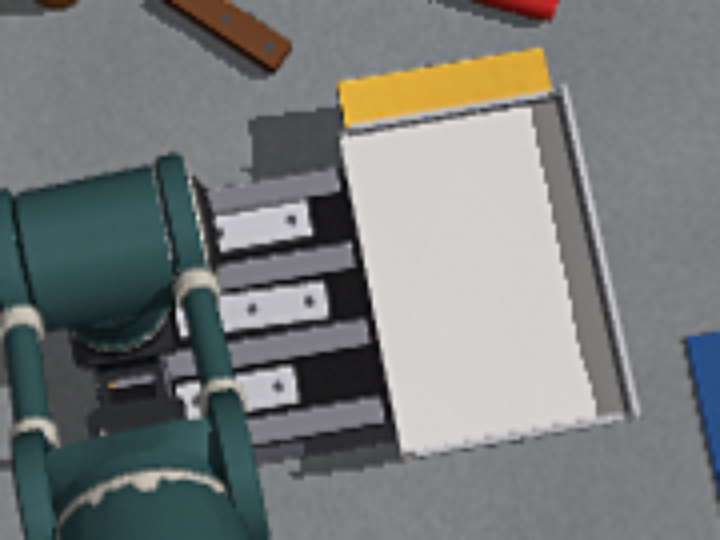

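View pics/a2.png

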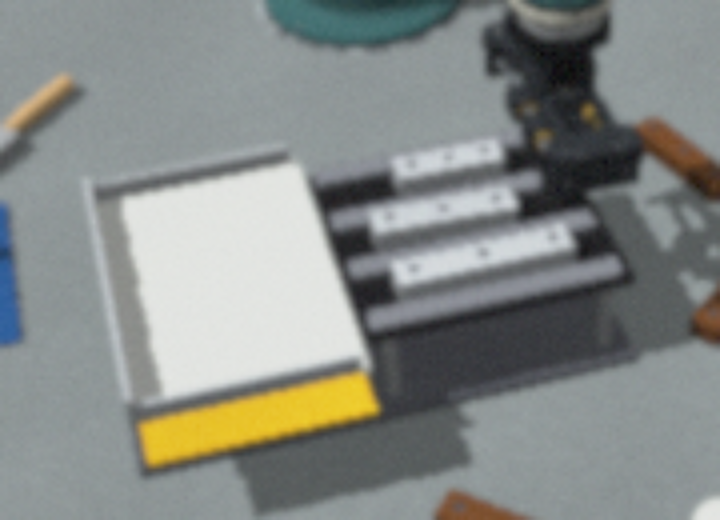

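The middle bar is undisturbed and the closed fingertips stand behind its outer end. I'll push in moderate steps.

play_rows:
  steps: "0.3 0.05 -0.01 0 -0.12 0 1; 0.4 0 0 0 0 0 1; 0.4 0 0 0 0 0 1; 0.4 0 0 0 0 0 1; 0.4 0 0 0 0 0 1; 0.4 0 0 0 0 0 1; 0.4 0 0 0 0 0 1"

```text
t: 2.45
tool_pos: [0.5112, 0.0273, 0.1072]
orientation: [[0.195, 0.011, 0.981], [-0.981, 0.002, 0.195], [0.0, -1.0, 0.011]]
wrist_force: [-0.1, 0.4, 0.2]
gripper_width: 0.005
```

```bash
python3 - <<'E'
from h import *
plan(W(0,-20,.097),n=10,step=.016)
p,d=imaging.snapshot("scene"); cv2.imwrite("pics/a3.png",cv2.resize(p[130:260,130:310],None,fx=4,fy=4))
E
```

```text
st 2.45 [0.5112 0.0273 0.1072] F [-0.1  0.4  0.2] 0.005212415067538145
local [  5.   81.3 107.2]
0.4 0.04 -0.02 -0.09 0.09 -0 1; 0.4 0.04 -0.02 0 0 -0 1; 0.4 0.04 -0.02 0 0 -0 1; 0.4 0.04 -0.02 0 0 -0 1; 0.4 0.04 -0.02 0 0 -0 1; 0.4 0.04 -0.02 0 0 -0 1; 0.13 0.02 -0.01 0 0 -0 1
left [ 0.     -0.0001  0.0002]
```

View pics/a3.png

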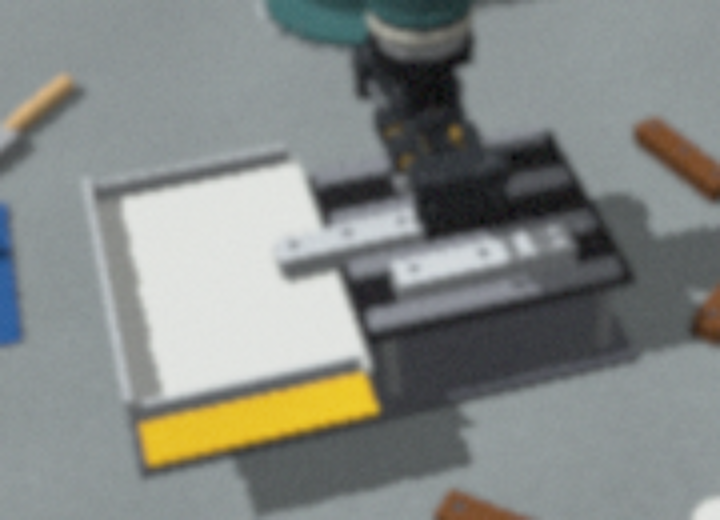

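The bar slides well and now overhangs the tray, but the tool has risen to 107 mm and drifted 5 mm in x. I'll back off, lower it, then continue.

play_rows:
  steps: "-0.5 0 -0.06 -0.09 0.09 0 1; 0 0.25 -0.05 0 0 0 1; 0 0.05 0 0 0 0 1; 0 0 0 0 0 0 1"

```text
t: 2.83
tool_pos: [0.5068, 0.0438, 0.0992]
orientation: [[0.182, 0.009, 0.983], [-0.983, -0.002, 0.182], [0.003, -1.0, 0.008]]
wrist_force: [-0.2, -0.4, 0.3]
gripper_width: 0.007
```

```bash
python3 - <<'E'
from h import *
plan(W(0,-20,.096),n=10,step=.016)
E
```

```text
st 2.8333 [0.5068 0.0438 0.0992] F [-0.2 -0.4  0.3] 0.006795012939793691
local [ 3.7 98.3 99.2]
0.4 0.01 -0.01 -0.07 -0.02 0.03 1; 0.4 0.01 -0.01 0 0 -0 1; 0.4 0.01 -0.01 0 0 -0 1; 0.4 0.01 -0.01 0 0 -0 1; 0.4 0.01 -0.02 0 0 -0 1; 0.4 0.01 -0.01 0 0 -0 1; 0.4 0.01 -0.02 0 0 -0 1; 0.16 0.01 -0 0 0 -0 1
left [-0.0001  0.0001 -0.    ]
```

play_rows:
  steps: "0.3 0.06 -0.04 -0.07 -0.02 0.03 1; 0.4 0.04 -0.03 0 0 0 1; 0.4 0.04 -0.03 0 0 0 1; 0.4 0.03 -0.03 0 0 0 1"

```text
t: 3.17
tool_pos: [0.5129, -0.0142, 0.0928]
orientation: [[0.192, 0.001, 0.981], [-0.981, 0.002, 0.192], [-0.002, -1.0, 0.001]]
wrist_force: [0.3, 1.2, 0.5]
gripper_width: 0.006
```

```bash
python3 - <<'E'
from h import *
plan(W(0,-20,.096),n=10,step=.013)
E
```

```text
st 3.1667 [ 0.5129 -0.0142  0.0928] F [0.3 1.2 0.5] 0.005521742558410323
local [-1.  40.2 92.8]
0.32 -0.02 0 -0.01 0.07 -0.01 1; 0.32 -0.02 0.01 0 0 -0 1; 0.32 -0.02 0 0 0 -0 1; 0.32 -0.01 0.01 0 0 -0 1; 0.22 -0.01 0 0 0 -0 1
left [ 0.0001 -0.0001  0.    ]
```

play_rows:
  steps: "0.35 -0.03 0.02 0 0.07 0 1; 0.35 -0.02 0 0 0 0 1; 0.35 -0.02 0 0 0 0 1; 0.25 -0.01 0 0 0 0 1; 0.15 0 0 0 0 0 1; 0.1 0 0 0 0 0 1; 0 0 0 0 0 0 1"

```text
t: 3.75
tool_pos: [0.5255, -0.0793, 0.0958]
orientation: [[0.185, -0.0, 0.983], [-0.983, 0.002, 0.185], [-0.002, -1.0, 0.0]]
wrist_force: [-0.3, 0.7, -1.1]
gripper_width: 0.005
```

```bash
python3 - <<'E'
from h import *
plan(W(0,-20,.096),n=10,step=.013)
p,d=imaging.snapshot("scene"); cv2.imwrite("pics/a4.png",cv2.resize(p[130:260,130:310],None,fx=4,fy=4))
E
```

```text
st 3.75 [ 0.5255 -0.0793  0.0958] F [-0.3  0.7 -1.1] 0.0045862792710953375
local [ -0.6 -26.2  95.8]
-0.15 -0 0.01 -0 0.01 -0.01 1
left [0.0002 0.0002 0.0001]
```

View pics/a4.png

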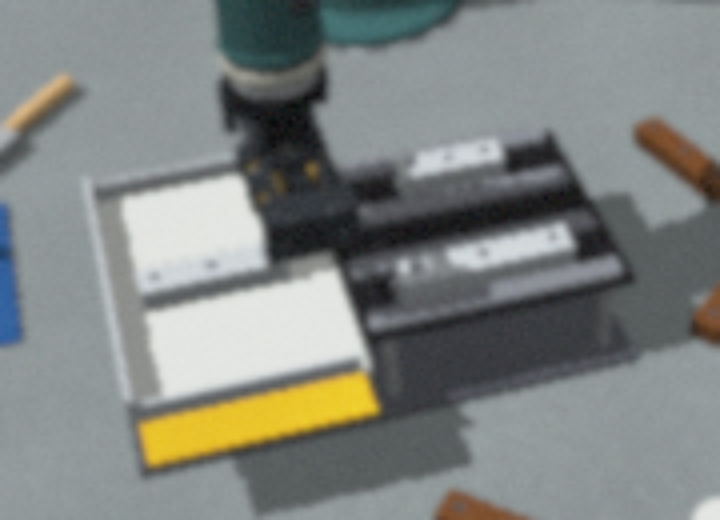

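The bar now lies wholly on the tray floor, between (140,290) and about (270,250) in the crop, and the other bars are unmoved. I'll retract and go to the lip.

play_rows:
  steps: "-0.3 -0.3 0 0 0 0 1; 0 -0.7 0 0 0 0 1; 0 -0.5 0 0 0 0 1; 0 0 0 0 0 0 1"

```text
t: 4.13
tool_pos: [0.5203, -0.0627, 0.1574]
orientation: [[0.186, -0.006, 0.982], [-0.983, 0.004, 0.186], [-0.006, -1.0, -0.006]]
wrist_force: [0.0, 0.5, 0.6]
gripper_width: 0.003
```

```bash
python3 - <<'E'
from h import *
plan(W(158,-91.5,.15),n=8,step=.03)
p,d=imaging.snapshot("top"); cv2.imwrite("pics/a5.png",cv2.resize(p[125:260,220:400],None,fx=4,fy=4))
E
```

```text
st 4.1333 [ 0.5203 -0.0627  0.1574] F [0.  0.5 0.6] 0.0034837493979484988
local [ -2.7  -8.9 157.4]
0.34 0.03 0.67 0.05 0.02 -0.05 1; 0.34 0.03 0.67 -0 -0 0 1; 0.34 0.03 0.67 -0 -0 0 1; 0.35 0.03 0.66 -0 -0 0 1; 0.34 0.03 0.67 -0 -0 0 1; 0.35 0.03 0.66 -0 -0 0 1; 0.01 0 0.02 -0 -0 0 1
left [-0.0001  0.0001 -0.0001]
```

View pics/a5.png

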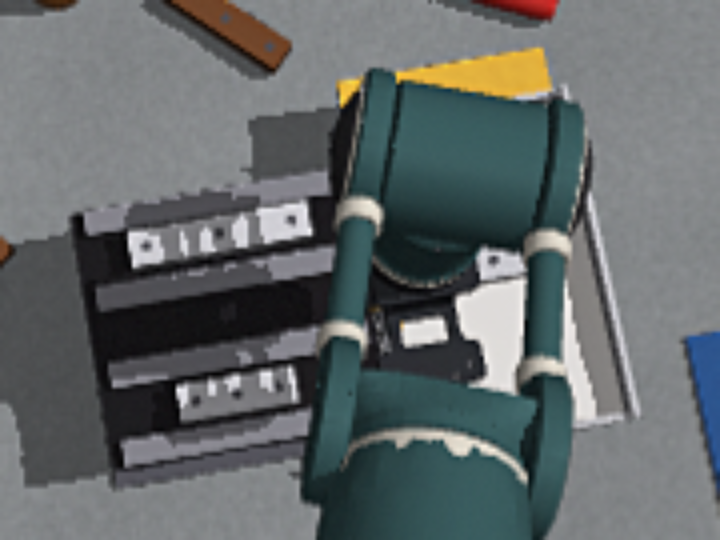

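play_rows:
  steps: "0.34 0.03 0.67 0.05 0.02 -0.05 1; 0.34 0.03 0.67 0 0 0 1; 0.34 0.03 0.67 0 0 0 1; 0.35 0.03 0.66 0 0 0 1; 0.34 0.03 0.67 0 0 0 1; 0.2 0.03 0.4 0 0 0 1; 0 0 0 0 0 0 1"

```text
t: 4.77
tool_pos: [0.6811, -0.1035, 0.1404]
orientation: [[0.19, -0.008, 0.982], [-0.982, 0.002, 0.19], [-0.004, -1.0, -0.007]]
wrist_force: [-0.1, -0.2, -0.2]
gripper_width: 0.005
```

```bash
python3 - <<'E'
from h import *
plan(W(158,-91.5,.095),n=8,step=.02)
p,d=imaging.snapshot("scene"); cv2.imwrite("pics/a6.png",cv2.resize(p[130:260,130:310],None,fx=4,fy=4))
E
```

```text
st 4.7667 [ 0.6811 -0.1035  0.1404] F [-0.1 -0.2 -0.2] 0.004743836431649715
local [147.8 -78.5 140.4]
0.14 0.47 0.11 0.06 0.05 -0.03 1; 0.13 0.47 0.1 0 -0 -0 1; 0.06 0.19 0.05 0 -0 -0 1
left [-0.0001  0.0001 -0.0001]
```

View pics/a6.png

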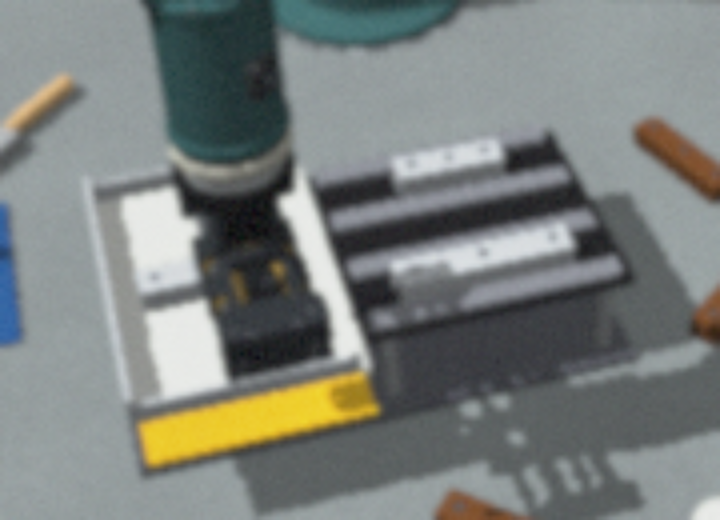

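```bash
python3 - <<'E'
from h import *
for q in([.6811,-.1035,.1404],[.6811,-.1035,.204],[.6811,-.1035,.083]):
    u,v=proj("scene",q); print((u-130)*4,(v-130)*4)
p,d=imaging.snapshot("top"); cv2.imwrite("pics/a7.png",cv2.resize(p[125:260,220:400],None,fx=4,fy=4))
E
```

```text
259.63996929283815 349.0395802806097
249.21879375744697 280.3638461839289
268.443069936611 406.43240371589354
```

View pics/a7.png

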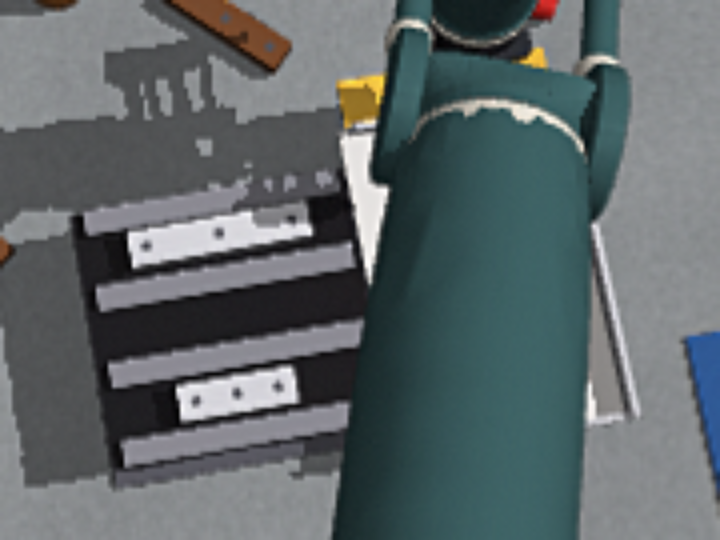

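The tip projects onto the lip as intended. I'll shift it outward, then press down.

play_rows:
  steps: "0.2 0.1 0.25 0.06 0.05 -0.03 1; 0.1 0.4 0.1 0 0 0 1; 0.05 0.4 0 0 0 0 1; 0 0.2 0 0 0 0 1; 0 0 0 0 0 0 1"

```text
t: 5.28
tool_pos: [0.6912, -0.1123, 0.0913]
orientation: [[0.185, -0.006, 0.983], [-0.983, 0.001, 0.185], [-0.002, -1.0, -0.005]]
wrist_force: [-0.2, 0.6, -1.1]
gripper_width: 0.004
```

```bash
python3 - <<'E'
from h import *
plan(W(158,-91.5,.020),n=8,step=.01)
E
```

```text
st 5.2833 [ 0.6912 -0.1123  0.0913] F [-0.2  0.6 -1.1] 0.0037461642367462035
local [156.2 -89.1  91.3]
0.01 0.25 0.01 0.05 0.01 -0.02 1; 0.01 0.25 0.01 -0 -0 0 1; 0.01 0.25 0.01 -0 -0 0 1; 0.01 0.25 0 -0 -0 0 1; 0.01 0.25 0.01 -0 -0 0 1; 0 0.25 0 -0 -0 0 1; 0.01 0.25 0.01 -0 -0 0 1; 0 0.03 -0 -0 -0 0 1
left [-0.0002 -0.     -0.0001]
```

play_rows:
  steps: "0.01 0.2 0.03 0.05 0.01 -0.02 1; 0.01 0.2 0.03 0 0 0 1; 0.01 0.2 0.01 0 0 0 1; 0.01 0.2 0.01 0 0 0 1; 0 0.2 0.01 0 0 0 1; 0 0.2 0.01 0 0 0 1"

```text
t: 5.78
tool_pos: [0.6963, -0.1132, 0.0425]
orientation: [[0.183, 0.005, 0.983], [-0.983, -0.001, 0.183], [0.002, -1.0, 0.005]]
wrist_force: [-0.8, -0.3, 1.9]
gripper_width: 0.005
```

```bash
python3 - <<'E'
from h import *
plan(W(158,-91.5,.020),n=8,step=.01)
p,d=imaging.snapshot("scene"); cv2.imwrite("pics/a8.png",cv2.resize(p[130:260,130:310],None,fx=4,fy=4))
E
```

```text
st 5.7833 [ 0.6963 -0.1132  0.0425] F [-0.8 -0.3  1.9] 0.004869898525698071
local [161.1 -90.9  42.5]
0.01 0.25 -0.04 -0.04 -0.01 0.01 1; 0 0.25 -0.03 0 0 0 1; 0.01 0.06 -0.01 0 0 0 1
left [ 0.      0.0002 -0.0001]
```

View pics/a8.png

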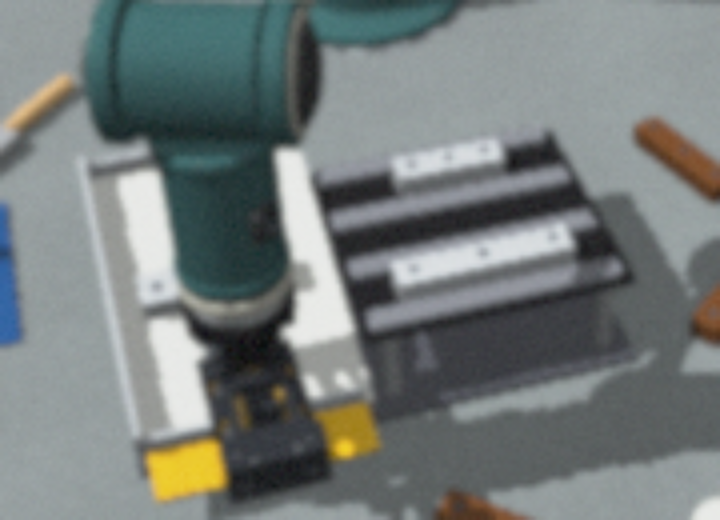

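The tray is tipping and the bar hasn't slid yet. I'll keep pressing towards the stop.

play_rows:
  steps: "0 0.2 -0.05 -0.04 0 0 1; 0 0.15 -0.02 0 0 0 1; 0 0.15 0 0 0 0 1; 0 0.12 0 0 0 0 1"

```text
t: 6.17
tool_pos: [0.6952, -0.114, 0.0164]
orientation: [[0.183, 0.003, 0.983], [-0.983, -0.002, 0.183], [0.002, -1.0, 0.002]]
wrist_force: [-1.8, 2.4, 21.9]
gripper_width: 0.009
```

```bash
python3 - <<'E'
from h import *
plan(W(158,-91.5,.018),n=8,step=.01)
p,d=imaging.snapshot("scene"); cv2.imwrite("pics/a9.png",cv2.resize(p[130:260,130:310],None,fx=4,fy=4))
E
```

```text
st 6.1667 [ 0.6952 -0.114   0.0164] F [-1.8  2.4 21.9] 0.009032706775390748
local [159.8 -91.4  16.4]
0 -0.04 -0.05 -0.02 -0.01 0.02 1
left [ 0.0002 -0.      0.    ]
```

View pics/a9.png

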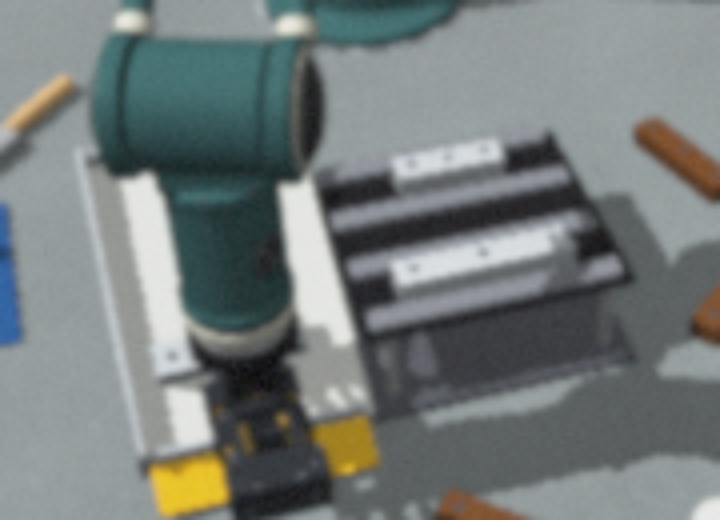

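The lip is at its stop with 22 N on the tool, and the bar is sliding. I'll lift straight up.

play_rows:
  steps: "0 -0.1 0.05 0 0 0 1; 0 -0.3 0.05 0 0 0 1; 0 -0.7 0 0 0 0 1; 0 -0.9 0 0 0 0 1; 0 -0.9 0 0 0 0 1; 0 -0.9 0.2 0 0 0 1; 0 -0.5 0 0 0 0 1; 0 0 0 0 0 0 1"

```text
t: 6.88
tool_pos: [0.704, -0.1104, 0.1915]
orientation: [[0.183, -0.008, 0.983], [-0.983, 0.0, 0.183], [-0.002, -1.0, -0.008]]
wrist_force: [1.0, -0.4, 0.3]
gripper_width: 0.002
```

```bash
python3 - <<'E'
from h import *
plan(W(0,250,.26),n=8,step=.038)
p,d=imaging.snapshot("scene"); cv2.imwrite("pics/b1.png",cv2.resize(p[130:260,130:310],None,fx=4,fy=4))
E
```

```text
st 6.8833 [ 0.704  -0.1104  0.1915] F [ 1.  -0.4  0.3] 0.002449012417561283
local [169.2 -89.6 191.5]
-0.84 -0.16 -0.42 0.06 -0.01 -0.01 1; -0.84 -0.17 -0.42 0 0 -0 1; -0.84 -0.17 -0.42 0 0 -0 1; -0.84 -0.17 -0.42 0 0 -0 1; -0.84 -0.17 -0.42 0 0 -0 1; -0.84 -0.17 -0.42 0 0 -0 1; -0.84 -0.17 -0.42 0 0 -0 1; -0.84 -0.17 -0.41 0 0 -0 1
left [-0.0476  0.0631  0.0142]
```

View pics/b1.png

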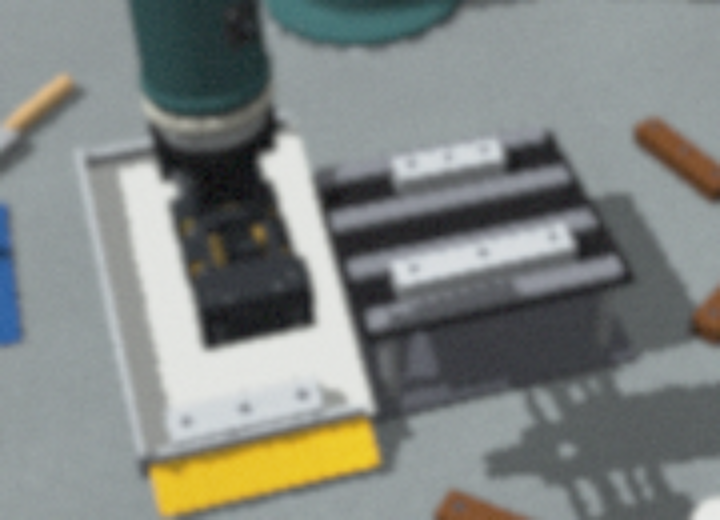

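The bar lies broadside at the end wall, from (180,420) to (320,395) in the crop. I'll swing the arm clear for a last top view.

play_rows:
  steps: "-0.5 -0.3 -0.2 0.06 0 0 1; -0.84 -0.3 -0.2 0 0 0 1; -0.84 -0.2 -0.2 0 0 0 1; -0.84 -0.2 -0.2 0 0 0 1; -0.84 -0.2 -0.2 0 0 0 1; -0.84 -0.2 -0.2 0 0 0 1; -0.84 -0.1 -0.2 0 0 0 1; -0.84 0 -0.2 0 0 0 1"

```text
t: 7.6
tool_pos: [0.5841, 0.1299, 0.2328]
orientation: [[0.171, -0.027, 0.985], [-0.985, -0.0, 0.171], [-0.004, -1.0, -0.027]]
wrist_force: [0.6, 0.9, -0.6]
gripper_width: 0.005
```

play_rows:
  steps: "-0.84 0 -0.3 0 0 0 1; -0.84 0 -0.3 0 0 0 1; -0.84 0 -0.3 0 0 0 1; -0.5 0 -0.2 0 0 0 1; 0 0 0 0 0 0 1; 0 0 0 0 0 0 1"

```text
t: 8.1
tool_pos: [0.5052, 0.2493, 0.219]
orientation: [[0.178, -0.049, 0.983], [-0.984, -0.007, 0.177], [-0.002, -0.999, -0.05]]
wrist_force: [0.1, -0.1, -0.2]
gripper_width: 0.008
```

```bash
python3 - <<'E'
from h import *
p,d=imaging.snapshot("top"); cv2.imwrite("pics/b2.png",cv2.resize(p[125:260,220:400],None,fx=4,fy=4)); np.save("tf.npy",d); cv2.imwrite("pics/topf.png",p)
d0=np.load("top0.npy")
pts=[]
for u,v in((345,195),(350,215),(325,180),(345,220),(335,200),(325,160),(350,155),(336,148)):
    q=bydepth("top",u,v,d); pts.append(q); print(u,v,q.round(3), "loc",((q-O)@XH).round(3),((q-O)@YH).round(3))
s=manip.state(); print(s["t"],s["tool_pos"],s["wrist_force"])
E
```

```text
345 195 [ 0.529 -0.156  0.09 ] loc -0.011 -0.102
350 215 [ 0.465 -0.166  0.109] loc -0.076 -0.1
325 180 [ 0.582 -0.099  0.058] loc 0.051 -0.056
345 220 [ 0.449 -0.149  0.119] loc -0.089 -0.081
335 200 [ 0.513 -0.125  0.093] loc -0.021 -0.068
325 160 [ 0.646 -0.1    0.06 ] loc 0.114 -0.069
350 155 [ 0.664 -0.18   0.055] loc 0.117 -0.151
336 148 [ 0.704 -0.145 -0.004] loc 0.162 -0.124
8.15 [0.50503583 0.2489586  0.21864145] [-0.64159896 -0.22458492 -0.59040471]
```

View pics/b2.png

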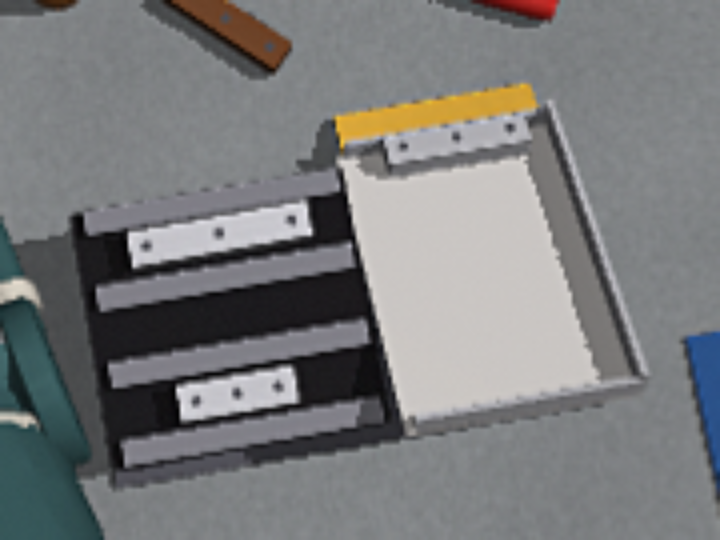

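```bash
python3 - <<'E'
from h import *
q=bydepth("top",334,160,np.load("tf.npy")); print(((q-O)@XH).round(3),((q-O)@YH+.0915).round(3),q[2])
d=np.load("tf.npy");P=np.array([bydepth("top",u,v,d) for v in range(172,222,4) for u in range(330,345,3)])
print("tilt",-np.arctan(np.polyfit((P-O)@XH,P[:,2],1)[0]))
print(manip.hand_in())
E
```

```text
0.11 -0.006 0.05408912625066309
tilt 0.4195731030871447
the job is handed in; nothing more can be done
None
```

I slid the medium bar into the tray and tipped it to its stop. The job was handed in after about 8 s of robot time. It reports no verdict.

- **Which bar:** the unit on the blue mat measured as the medium one, since its board is 107 mm long against 82 and 131.5 mm on the parked units. Its bar was in the middle lane.
- **Slide:** I pushed the bar along its lane with closed fingers until all of it lay on the level tray floor. Partway along, the tool had drifted up 10 mm and about 5 mm sideways. I backed off, lowered it and carried on without trouble.
- **Tip:** I pressed the lip down until the wrist force rose to 22 N at the stop, then lifted clear.

**Last checks:**
- The tray tilt measured about 0.42 rad from the depth image.
- The bar lies broadside against the lip-end wall. In the horizontal plane its centre is about 110 mm towards the lip and 6 mm from the tray's middle line, so all of it is in the tray.
- In the last top picture the other two bars look the same as in the first one. I only compared them by eye.
- I did not measure the control units again; the arm did not go down near them after the start.
- The arm is clear of everything, with wrist force near zero.

No check failed or disagreed.

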